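# Load the kiln rack without losing the order of the row

## Robot

A 6-joint arm with a two-finger parallel gripper is mounted at the origin on the work surface. World frame = base frame: x ahead of the robot, y to its left, z up, the work surface at z = 0. Lengths are in m, angles in rad, forces in N, time in s.
With the tool pointing down it reaches from about 0.325 to 0.775 m from the base axis. Payload 5.5 kg.
Tool frame: the origin (TCP) lies midway between the tips of the shut fingers; the grasp point (between the pads) lies pinch_z behind it (pinch_z is the distance from the TCP to the grasp point, in m); z points along the fingers, y is the line along which they close (so a half turn about z gives the same grasp; the last joint's range is limited). The gripper opens to 88 mm and grips with 3 to 60 N. Pads are 20 mm wide; open, the fingers measure 115 mm over their backs; the gripper's body (75 mm by 178 mm) begins 61 mm behind the grasp point.
Start: joints at [1.093, 0.091, 1.231, -0, 1.82, -0.057], TCP at [0.245, 0.548, 0.223] pointing down, gripper open.
Joint ranges: [-2.87, 2.87], [-0.86, 2.18], [0.17, 2.46], [-1.51, 4.65], [0.06, 2.69], [-2.65, 2.65]. Speed limits (rad/s): [2.57, 2.57, 3.01, 3.14, 3.14, 3.14].

## Interface

Orientations are given as [roll, pitch, yaw] about the fixed x, y, z axes, in that order (R = Rz(yaw) Ry(pitch) Rx(roll)).
In Python, from cell import observe, get_image, camera_params, hand_in, boxes_of, pinpoint, pinch_z gives the robot as it stands.
- The arm moves only by the tool move_arm, never from a script. Its argument "series" is a list of rows, each an object with "delta_pos": the shift along the tool's x, y, z in m, a list of three; "turn": the turn about the tool's z in rad. A call has 1 to 12 rows; each row shifts and turns the commanded pose from where the row before left it, along the tool's axes as they then stand; what a row does not reach is not made up. A row lasts 1/8 s, in which the tool goes at most 62.5 mm and 10.7 degrees, less where a joint would pass 70% of its speed; a pose out of reach is approached as far as the arm can. A call is refused whole if a number of a shift passes 0.0625 or a number of a turn 0.188, either way. A call with a gripper value outside its range is refused whole. "hand" is the finger opening in m, from 0 to 0.0878, set as the call begins (left out, the last holds). The fingers move at their own pace and stop on an object; "newtons" is the grip in N (left out, the last holds). Time passes only in rows, so rows that do not move let the fingers close. It gives the time, the measured TCP pose, the force, the opening and the grip force at its end, in the units of the state.
- observe(): the state, without advancing time (a new reading comes with each control period).
- get_image(name): name is "side" or "top"; returns the picture (480x640x3 uint8, blue, green, red); there is no depth.
- camera_params(name): a dict with "vertical_fov" (degrees; the focal length in pixels is half the picture's height over the tangent of half this angle, whatever the lens; pixels are square), "cx", "cy" (the principal point, pixels), "k1" (the pictures are not rectified: a ray, as slopes to the right and down, at radius r is drawn at 1 + k1 r^2 times it, then the intrinsics apply), "rvec" (rotation vector, rad) and "tvec" (3), from world to camera coordinates, as OpenCV has them. Camera axes: x right, y down, z forward; pixel columns grow to the right and rows downward; lengths in m; the calibration is good to about 2 mm. A picture is of the moment at which its call begins. camera_params takes no time and is no camera call.
- hand_in(): hands the job in; it is judged then, once.
Trained networks look in the newest picture that a camera, given by its name, has taken for a name from the list of things; names that differ only in an ending like _2 or _b are one class to them, and where a whole thing is asked for, a point or a joint stands for the part that bears it (a point fixed in the world has none). Each returns a list of dicts, best first, with "p" (0 to 1); they miss things now and then, are a little off and sometimes report something else, mostly with a low value. They report only what shows in the picture. A call takes as long as a camera call. They do not tell look-alikes from the thing itself.
- boxes_of(camera, thing): "extent" ([left, top, width, height] in pixels, round what is visible of it).
- pinpoint(camera, thing): "xy" ([column, row] in pixels: a listed point, or the origin of a listed thing).
The state is a dict: "clock": time; "q": joint angles; "joint_vel": joint speeds; "effort": joint torques, N m; "ee_pos": TCP position; "orientation": TCP orientation; "ft_force": force on the tool from outside, world axes, zero at the start; "wrist_torque": the same for the moment, N m; "finger_gap": finger opening in m; "grasp_force": force on a finger pad.
Only numpy, scipy, OpenCV 4.12 (cv2) and the standard library are available. Lean on these libraries where they do the work, as an engineer would, in place of code of your own. Each camera call takes 0.05 s, during which the arm holds its last target. There are 200 camera calls.

## Task

Move the four pots from the drying board onto the round discs of the kiln rack, one pot to a disc, keeping their order counted from the handle: the pot nearest the steel handle of the board goes on the disc nearest the steel handle of the rack, and so on down the row. The notebook knows these glaze tests only by their place in the row, so none may be swapped. Lift each pot and set it down gently near the middle of its disc, upright all the way, never dropping it or knocking it over.

Things in the scene. Friction and masses are not known exactly. Their poses are not given: they have to be found in the camera images.
- beaker: Open round beaker of bare terracotta, straight sided, 46 mm in diameter, 68 mm high, wall 4 mm. Loose, about 130 g. Origin at the centre of the underside, z up.
- vase: Round bud vase of bare terracotta, 78 mm high: a belly 50 mm in diameter, straight from 18 to 50 mm above the foot, then a narrow neck (20 to 28 mm) with a small dark mouth; foot 40 mm in diameter. Loose, about 170 g. Origin at the centre of the underside, z up.
- jar: Squat round jar of bare terracotta with its lid fixed on: body 56 mm in diameter up to 44 mm, then a lid rim 60 mm in diameter from 44 to 49 mm and a small ball knob, 67 mm high in all. Loose, about 180 g. Origin at the centre of the underside, z up.
- square_pot: Open square pot of bare terracotta, 42 x 42 mm, 58 mm high, wall 4 mm; its x and y axes are square to its sides, and it starts within 0.15 rad of square to the drying board. Loose, about 130 g. Origin at the centre of the underside, z up.
- drying_board: Fixed wooden plank 110 x 315 mm on battens, top 33 mm above the table, full of pots at the start. Origin on the table under the middle of the row; y runs along the row towards the end with the steel handle (an arch 60 mm wide, 24 mm above the plank, at y = +153 mm). Places at y = +105 (next to the handle), +35, -35, -105 mm, x = 0.
- kiln_rack: Fixed pale slab 110 x 315 mm on dark rails, top at 36 mm, empty, with four round grey discs 64 mm across, 5 mm thick, tops 41 mm above the table. Origin on the table under the middle of the row; y runs along the row to the end with the steel handle (60 mm arch at y = +153 mm, 24 mm high). Disc centres at y = +105 (next to the handle), +35, -35, -105 mm, x = 0.
- bat_beaker: Plywood tile 64 x 64 x 6 mm, fixed on the drying board at one of its places; the round beaker starts on its middle, so it marks that pot's place in the row. The four tiles are alike, told apart by the pot that starts on them. Origin at the centre of its underside, top 39 mm above the table.
- bat_vase: Plywood tile 64 x 64 x 6 mm, fixed on the drying board at one of its places; the bud vase starts on its middle, so it marks that pot's place in the row. The four tiles are alike, told apart by the pot that starts on them. Origin at the centre of its underside, top 39 mm above the table.
- bat_jar: Plywood tile 64 x 64 x 6 mm, fixed on the drying board at one of its places; the lidded jar starts on its middle, so it marks that pot's place in the row. The four tiles are alike, told apart by the pot that starts on them. Origin at the centre of its underside, top 39 mm above the table.
- bat_square_pot: Plywood tile 64 x 64 x 6 mm, fixed on the drying board at one of its places; the square pot starts on its middle, so it marks that pot's place in the row. The four tiles are alike, told apart by the pot that starts on them. Origin at the centre of its underside, top 39 mm above the table.
Mind the look-alikes: they are no part of the job. Leave any blue or pink look-alike of the square_pot alone.

How it is judged:
By the outcome, as a careful person would: the job done as asked, in the order asked, and still so for the second after the job is handed in, with the robot touching nothing.
It also fails if it takes over 115 s, if anything falls off the work surface, if the arm or the gripper's body presses on something with over 40 N, if the wrist force passes 120 N, or if a joint passes its speed limit or range.

## Working session

There is one attempt and no reset: what is moved stays moved. The work goes in short steps, Python scripts to look and compute and a tool call to move; the robot and the scene stay as the last step left them, time stands still between calls to the robot, and variables do not carry over. Pictures are saved under pics/ and viewed, at most 14 in all, crops included, and the job is handed in when it is done.

Besides the shell and the picture viewer there is one more tool, called after "Call:" as a command line: name --argument value ..., lists and objects as JSON in quotes. move_arm: Moves the arm, as the interface text tells. Its arguments: {"type":"object","properties":{"series":{"type":"array"},"hand":{"type":"number"},"newtons":{"type":"number"}},"required":["series"]}

```bash
mkdir -p pics; ls
python3 - <<'E'
from cell import *
import cv2
s=observe(); print(s, pinch_z)
for n in("side","top"):
    im=get_image(n); cv2.imwrite(f"pics/{n}0.png",im); print(n,camera_params(n))
    for t in("beaker","vase","jar","square_pot","drying_board","kiln_rack"):
        print(t,[(round(d['p'],2),[round(v) for v in d['xy']]) for d in pinpoint(n,t)][:4])
E
```

```text
pics
{'clock': 0.0, 'q': array([ 1.09330927e+00,  9.18449947e-02,  1.23187925e+00,  1.12973716e-05,
        1.81978978e+00, -5.66792417e-02]), 'joint_vel': array([-0.00184905, -0.00108447,  0.00045294, -0.00037788,  0.00075425,
        0.00065221]), 'effort': array([ 4.26189305e-03, -4.46470535e+01, -4.06429660e+01,  7.02144275e-02,
        2.95203610e-02, -1.87008009e-04]), 'ee_pos': array([0.24494983, 0.54739923, 0.22151892]), 'orientation': array([-3.13967498e+00, -1.19780648e-04,  2.72078749e+00]), 'ft_force': array([0.29056858, 0.31167   , 0.30389051]), 'wrist_torque': array([ 0.00281849, -0.00084529, -0.04185142]), 'grasp_force': 0.0, 'finger_gap': 0.0874899099701651} 0.0187
side {'vertical_fov': 49.196261953496304, 'cx': 316.8948059860896, 'cy': 239.60470262820368, 'k1': -0.05561902080559629, 'rvec': array([-0.01938282,  2.96484049, -1.00303019]), 'tvec': array([0.49623828, 0.03686939, 0.88616436])}
beaker [(0.81, [245, 416])]
vase [(0.7, [263, 324])]
jar [(0.67, [265, 283])]
square_pot [(0.89, [360, 394]), (0.65, [257, 368]), (0.63, [345, 334])]
drying_board []
kiln_rack [(0.75, [319, 165])]
top {'vertical_fov': 49.77793962473659, 'cx': 323.6749302101977, 'cy': 230.98980898441292, 'k1': -0.14181167138391002, 'rvec': array([ 2.1899951 , -2.17562232,  0.07643939]), 'tvec': array([-0.01732328,  0.50930811,  1.08054817])}
beaker [(0.71, [179, 195])]
vase [(0.91, [245, 196]), (0.55, [179, 196]), (0.42, [232, 201])]
jar [(0.62, [279, 198])]
square_pot [(0.67, [203, 266]), (0.65, [212, 194]), (0.64, [250, 258]), (0.47, [413, 243])]
drying_board [(0.78, [230, 198]), (0.35, [180, 194])]
kiln_rack [(0.83, [412, 240])]
```

View pics/top0.png

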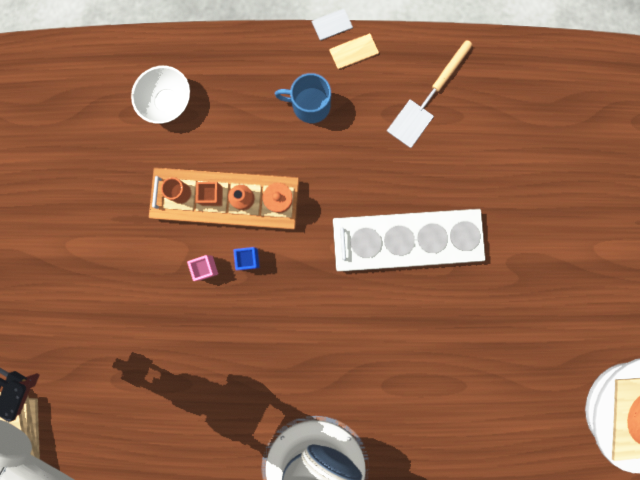

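View pics/side0.png

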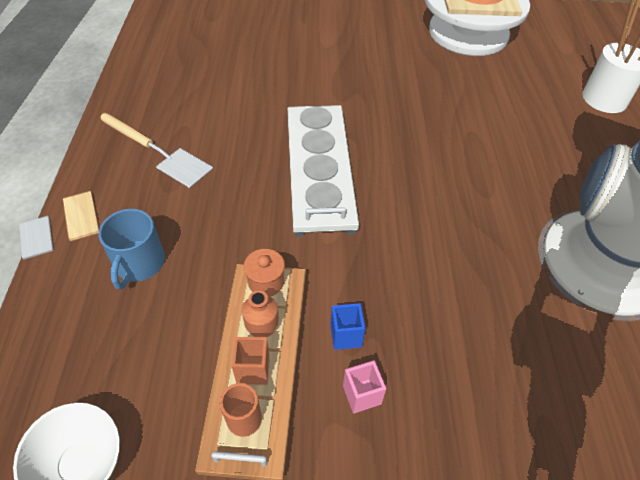

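The top view shows board order from its handle (155,192): beaker, square pot, vase, jar. The rack handle is on the left at (346,244), with discs at (366,243), (400,240), (433,238) and (465,236). The blue and pink pots below the board are to be left alone.

```bash
cat > h.py <<'E'
from cell import *
import cv2, numpy as np
def cam(n):
    p=camera_params(n); f=240/np.tan(np.radians(p['vertical_fov']/2))
    K=np.array([[f,0,p['cx']],[0,f,p['cy']],[0,0,1]]); D=np.array([p['k1'],0,0,0,0.])
    return K,D,p['rvec'],p['tvec']
def lift(n,px,z):
    K,D,r,t=cam(n); u=cv2.undistortPoints(np.array(px,float).reshape(-1,1,2),K,D)[:,0]
    R=cv2.Rodrigues(r)[0]; d=np.c_[u,np.ones(len(u))]@R; c=-R.T@t
    return (c+d*((z-c[2])/d[:,2])[:,None])[:,:2]
def proj(n,P):
    K,D,r,t=cam(n); return cv2.projectPoints(np.array(P,float),r,t,K,D)[0][:,0]
E
python3 - <<'E'
from h import *
from scipy.optimize import least_squares
for n in("top","side"):
    im=cv2.imread(f"pics/{n}0.png"); hsv=cv2.cvtColor(im,cv2.COLOR_BGR2HSV)
    seeds={"top":[(366,243),(400,240),(433,238),(465,236)],"side":[(323,195),(320,167),(318,142),(316,118)]}[n]
    m=((hsv[...,1]<40)&(hsv[...,2]>110)&(hsv[...,2]<200)).astype(np.uint8)
    m=cv2.morphologyEx(m,cv2.MORPH_OPEN,np.ones((3,3)))
    k,l,st,c=cv2.connectedComponentsWithStats(m,connectivity=4)
    for s in seeds:
        i=l[s[1],s[0]]; print(n,s,im[s[1],s[0]],st[i],lift(n,[c[i]],.041)[0].round(4))
    # terracotta/wood colours
    for s in ({"top":[(172,170),(210,222),(172,205),(186,190),(207,182),(277,205),(241,204),(120,200)]}[n] if n=="top" else []): print(s,hsv[s[1],s[0]])
a=cv2.resize(cv2.imread("pics/top0.png")[160:280,140:310],None,fx=4.6,fy=4.6,interpolation=cv2.INTER_CUBIC)
b=cv2.resize(cv2.imread("pics/side0.png")[235:480,190:400],None,fx=2.4,fy=2.4,interpolation=cv2.INTER_CUBIC)
cv2.imwrite("pics/topc.png",a);cv2.imwrite("pics/sidec.png",b)
E
```

```text
top (366, 243) [210 213 213] [     0      0    640    480 301191] [ 0.4949 -0.0098]
top (400, 240) [209 211 213] [     0      0    640    480 301191] [ 0.4949 -0.0098]
top (433, 238) [209 211 212] [     0      0    640    480 301191] [ 0.4949 -0.0098]
top (465, 236) [209 211 212] [     0      0    640    480 301191] [ 0.4949 -0.0098]
(172, 170) [ 15 142 239]
(210, 222) [ 13 154 209]
(172, 205) [ 24  61 250]
(186, 190) [  8 164 107]
(207, 182) [ 11 153 241]
(277, 205) [ 11 154 244]
(241, 204) [  9 166 203]
(120, 200) [ 10 160 140]
side (323, 195) [180 181 180] [306 182  36  27 800] [ 0.4869 -0.1026]
side (320, 167) [180 181 180] [ 300  106   38   75 1949] [ 0.4964 -0.2331]
side (318, 142) [179 180 179] [ 300  106   38   75 1949] [ 0.4964 -0.2331]
side (316, 118) [179 180 178] [ 300  106   38   75 1949] [ 0.4964 -0.2331]
```

View pics/topc.png

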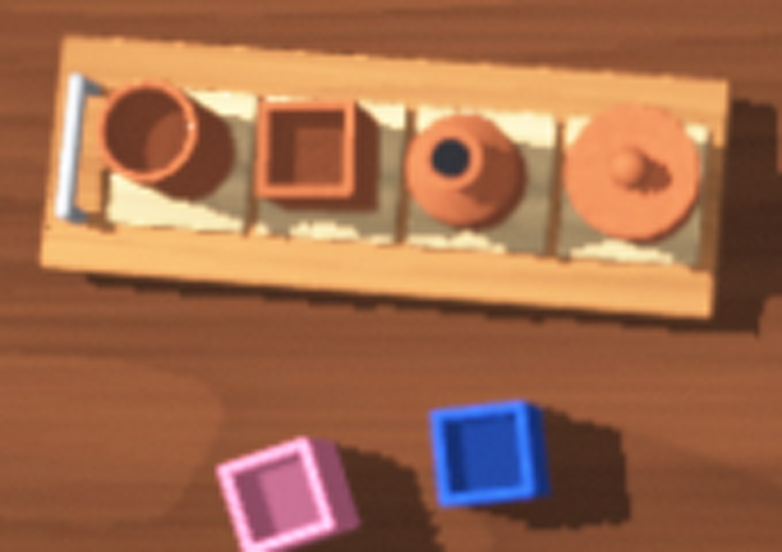

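View pics/sidec.png

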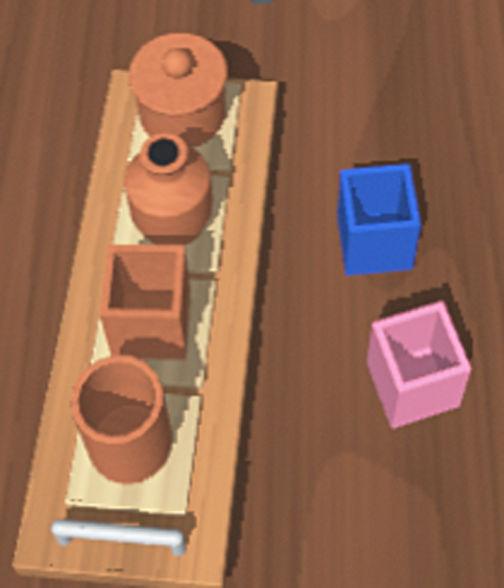

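Run:
```python
from h import *
L=np.array([[0,105],[0,35],[0,-35],[0,-105.]])/1000
def fit(src,dst):
    a=src-src.mean(0);b=dst-dst.mean(0)
    th=np.arctan2((a[:,0]*b[:,1]-a[:,1]*b[:,0]).sum(),(a*b).sum())
    R=np.array([[np.cos(th),-np.sin(th)],[np.sin(th),np.cos(th)]])
    t=dst.mean(0)-R@src.mean(0); return th,t,R,np.abs(src@R.T+t-dst).max()
for n,seeds in {"top":[(366,243),(400,240),(433,238),(465,236)],"side":[(323,195),(320,167),(318,142),(316,118)]}.items():
    im=cv2.imread(f"pics/{n}0.png"); P=[]
    for s in seeds:
        m=np.zeros((482,642),np.uint8); cv2.floodFill(im.copy(),m,s,0,(9,)*3,(9,)*3,4|cv2.FLOODFILL_FIXED_RANGE|cv2.FLOODFILL_MASK_ONLY)
        m=m[1:-1,1:-1]; y,x=np.nonzero(m); P.append((x.mean(),y.mean())); print(len(x),x.min(),x.max(),y.min(),y.max(),end=' ')
    W=lift(n,P,.041); th,t,R,e=fit(L,W); print("\nrack",n,th.round(4),t.round(4),e.round(4)); print((L@R.T+t).round(4).tolist())
T=lambda p:np.array(p,float)/4.6+[140,160]-.4
S=lambda p:np.array(p,float)/2.4+[190,235]-.3
c=np.array([[.055,.1575],[.055,-.1575],[-.055,-.1575],[-.055,.1575]])
for n,w in(("top",T([(62,38),(728,82),(713,318),(41,266)])),):
    th,t,R,e=fit(c,lift(n,w,.033)); print("board",th.round(4),t.round(4),e.round(4)); print((L@R.T+t).round(4).tolist())
for k,z,a,b in(("beaker",.107,(150,131),(120,398)),("sq",.097,(306,147),(145,281)),("vase",.117,(451,157),(163,152)),("jar",.088,(632,172),(178,80))):
    print(k,lift("top",T([a]),z)[0].round(4),lift("side",S([b]),z)[0].round(4))
for n,w in(("top",T([(257,100),(354,101),(354,196),(256,193)])),("side",S([(108,246),(185,246),(188,317),(102,318)]))):
    q=lift(n,w,.097);print("sq",n,q.round(4).tolist(),[np.arctan2(*(q[(i+1)%4]-q[i])[::-1]).round(3) for i in range(4)],[np.linalg.norm(q[(i+1)%4]-q[i]).round(3) for i in range(4)])
```

```text
585 351 380 228 257 592 384 414 226 255 627 418 447 224 252 597 450 480 222 250 
rack top 0.0718 [ 0.4927 -0.2076] 0.0006
[[0.4852, -0.1029], [0.4902, -0.1727], [0.4952, -0.2425], [0.5003, -0.3124]]
641 306 341 182 208 576 304 337 155 178 514 302 334 129 151 445 301 330 107 126 
rack side 0.0723 [ 0.4947 -0.2098] 0.0007
[[0.4871, -0.105], [0.4921, -0.1749], [0.4972, -0.2447], [0.5022, -0.3145]]
board -0.067 [0.578 0.201] 0.0014
[[0.585, 0.3058], [0.5803, 0.236], [0.5756, 0.1661], [0.571, 0.0963]]
beaker [0.5868 0.2883] [0.5878 0.2886]
sq [0.5813 0.2216] [0.5818 0.2204]
vase [0.5741 0.1543] [0.5758 0.1521]
jar [0.572  0.0798] [0.574 0.084]
sq top [[0.602, 0.244], [0.6016, 0.201], [0.5599, 0.1999], [0.5611, 0.2432]] [np.float64(-1.581), np.float64(-3.115), np.float64(1.543), np.float64(0.02)] [np.float64(0.043), np.float64(0.042), np.float64(0.043), np.float64(0.041)]
sq side [[0.6037, 0.2001], [0.5617, 0.1993], [0.5575, 0.2406], [0.6026, 0.2419]] [np.float64(-3.123), np.float64(1.673), np.float64(0.031), np.float64(-1.546)] [np.float64(0.042), np.float64(0.041), np.float64(0.045), np.float64(0.042)]
```

Both cameras agree. The closing axis stays along world x (yaw π/2), so the tool delta is [dy, dx, −dz]. Beaker first.

Call:
move_arm --series '[{"delta_pos":[0,0,0],"turn":0.164},{"delta_pos":[0,0,0],"turn":0.164},{"delta_pos":[0,0,0],"turn":0.164},{"delta_pos":[0,0,0],"turn":0.164},{"delta_pos":[0,0,0],"turn":0.164},{"delta_pos":[0,0,0],"turn":0.165},{"delta_pos":[0,0,0],"turn":0.165},{"delta_pos":[-0.037,0.049,0],"turn":0},{"delta_pos":[-0.037,0.049,0],"turn":0},{"delta_pos":[-0.037,0.049,0],"turn":0},{"delta_pos":[-0.037,0.049,0],"turn":0},{"delta_pos":[0,0,0],"turn":0}]' --hand 0.0878 --newtons 15

```text
clock: 2.2
ee_pos: [0.4441, 0.3967, 0.2222]
orientation: [3.141, 0.001, 1.565]
ft_force: [-0.9, 0.4, 0.5]
finger_gap: 0.0874
grasp_force: 0.0
```

Call:
move_arm --series '[{"delta_pos":[-0.027,0.0355,0],"turn":-0.005},{"delta_pos":[-0.027,0.0355,0],"turn":0},{"delta_pos":[-0.027,0.0355,0],"turn":0},{"delta_pos":[-0.027,0.0355,0],"turn":0},{"delta_pos":[0,0,0.03],"turn":0},{"delta_pos":[0,0,0.03],"turn":0},{"delta_pos":[0,0,0],"turn":0},{"delta_pos":[0,0,0],"turn":0}]'

```text
clock: 3.2
ee_pos: [0.5833, 0.2931, 0.1641]
orientation: [3.14, -0.001, 1.577]
ft_force: [0.3, 0.1, 0.8]
finger_gap: 0.0879
grasp_force: 0.0
```

Run:
```python
from h import *
s=observe();print(s['ee_pos'],s['orientation'])
cv2.imwrite("pics/side1.png",cv2.resize(get_image("side")[235:480,140:400],None,fx=2.4,fy=2.4))
```

```text
[0.58333805 0.2931374  0.16411105] [ 3.14033814e+00 -7.66948495e-04  1.57679562e+00]
```

View pics/side1.png

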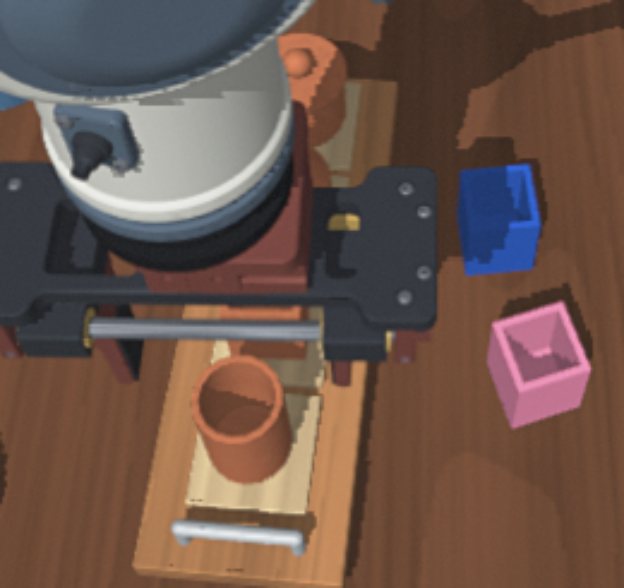

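Fingers straddle the beaker (at 240,420 in the crop), still high above it. Correcting and descending.

Call:
move_arm --series '[{"delta_pos":[-0.005,0.004,0.01],"turn":0.005},{"delta_pos":[0,0,0.025],"turn":0},{"delta_pos":[0,0,0.025],"turn":0},{"delta_pos":[0,0,0.025],"turn":0},{"delta_pos":[0,0,0.018],"turn":0},{"delta_pos":[0,0,0],"turn":0},{"delta_pos":[0,0,0],"turn":0}]'

```text
clock: 4.12
ee_pos: [0.5881, 0.2874, 0.0609]
orientation: [3.14, -0.001, 1.571]
ft_force: [1.0, -1.1, 0.9]
finger_gap: 0.0879
grasp_force: 0.0
```

Call:
move_arm --series '[{"delta_pos":[0,0,0],"turn":0},{"delta_pos":[0,0,0],"turn":0},{"delta_pos":[0,0,0],"turn":0},{"delta_pos":[0,0,0],"turn":0},{"delta_pos":[0,0,0],"turn":0},{"delta_pos":[0,0,0],"turn":0}]' --hand 0.03 --newtons 15

```text
clock: 4.88
ee_pos: [0.5878, 0.2872, 0.0598]
orientation: [3.141, -0.0, 1.571]
ft_force: [2.1, 0.7, -0.0]
finger_gap: 0.0463
grasp_force: 15.0
```

Call:
move_arm --series '[{"delta_pos":[0,0,-0.015],"turn":0},{"delta_pos":[0,0,-0.035],"turn":0},{"delta_pos":[0,0,-0.04],"turn":0},{"delta_pos":[0,0,-0.03],"turn":0},{"delta_pos":[-0.03,-0.01,0],"turn":0},{"delta_pos":[-0.045,-0.012,0],"turn":0},{"delta_pos":[-0.045,-0.012,0],"turn":0},{"delta_pos":[-0.045,-0.012,0],"turn":0},{"delta_pos":[-0.045,-0.012,0],"turn":0},{"delta_pos":[-0.045,-0.012,0],"turn":0},{"delta_pos":[-0.045,-0.012,0],"turn":0},{"delta_pos":[-0.03,-0.01,0],"turn":0}]'

```text
clock: 6.38
ee_pos: [0.4948, -0.0445, 0.1807]
orientation: [3.141, 0.0, 1.57]
ft_force: [0.2, -0.1, -0.2]
finger_gap: 0.0464
grasp_force: 15.0
```

Call:
move_arm --series '[{"delta_pos":[-0.03,-0.005,0],"turn":0},{"delta_pos":[-0.02,-0.005,0],"turn":0},{"delta_pos":[0,0,0],"turn":0},{"delta_pos":[0,0,0],"turn":0}]'

```text
clock: 6.88
ee_pos: [0.4856, -0.0922, 0.1802]
orientation: [3.141, -0.0, 1.571]
ft_force: [0.8, -0.2, -0.6]
finger_gap: 0.0462
grasp_force: 15.0
```

Call:
move_arm --series '[{"delta_pos":[-0.013,0,0.02],"turn":0},{"delta_pos":[0,0,0.03],"turn":0},{"delta_pos":[0,0,0.03],"turn":0},{"delta_pos":[0,0,0.02],"turn":0},{"delta_pos":[0,0,0.011],"turn":0},{"delta_pos":[0,0,0.002],"turn":0},{"delta_pos":[0,0,0],"turn":0},{"delta_pos":[0,0,0],"turn":0}]'

```text
clock: 7.88
ee_pos: [0.4862, -0.106, 0.0678]
orientation: [3.14, 0.001, 1.571]
ft_force: [0.1, 0.4, -1.3]
finger_gap: 0.0462
grasp_force: 15.0
```

Run:
```python
from h import *
s=observe();print(s['ee_pos'],s['ft_force'])
cv2.imwrite("pics/side2.png",cv2.resize(get_image("side")[80:280,220:440],None,fx=2.7,fy=2.7))
```

```text
[ 0.48618528 -0.10595123  0.06780377] [ 0.06769347  0.42270231 -1.29130947]
```

View pics/side2.png

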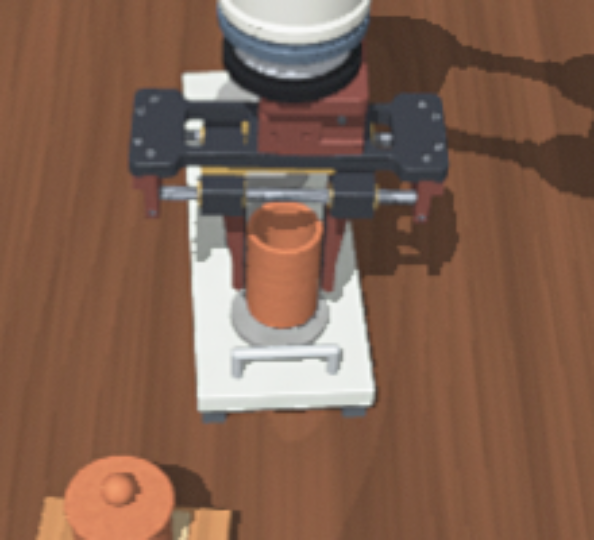

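Beaker sits upright above the middle of the first disc (280,315). Lowering the last 6 mm slowly.

Call:
move_arm --series '[{"delta_pos":[0,0,0.002],"turn":0},{"delta_pos":[0,0,0.0015],"turn":0},{"delta_pos":[0,0,0.001],"turn":0},{"delta_pos":[0,0,0.001],"turn":0},{"delta_pos":[0,0,0],"turn":0},{"delta_pos":[0,0,0],"turn":0}]'

```text
clock: 8.68
ee_pos: [0.4855, -0.1058, 0.0617]
orientation: [3.141, 0.0, 1.571]
ft_force: [-3.4, 1.2, 5.0]
finger_gap: 0.0466
grasp_force: 15.0
```

Call:
move_arm --series '[{"delta_pos":[0,0,0.0005],"turn":0},{"delta_pos":[0,0,0.0005],"turn":0},{"delta_pos":[0,0,0],"turn":0}]'

```text
clock: 9.05
ee_pos: [0.4855, -0.1058, 0.0617]
orientation: [3.141, 0.0, 1.571]
ft_force: [-5.8, 2.2, 9.9]
finger_gap: 0.0465
grasp_force: 15.0
```

Call:
move_arm --series '[{"delta_pos":[0,0,-0.001],"turn":0},{"delta_pos":[0,0,0],"turn":0},{"delta_pos":[0,0,0],"turn":0},{"delta_pos":[0,0,0],"turn":0},{"delta_pos":[0,0,-0.02],"turn":0},{"delta_pos":[0,0,-0.03],"turn":0},{"delta_pos":[0,0,-0.04],"turn":0},{"delta_pos":[0,0,-0.03],"turn":0},{"delta_pos":[0.04,0.011,0],"turn":0},{"delta_pos":[0.047,0.014,0],"turn":0},{"delta_pos":[0.047,0.014,0],"turn":0},{"delta_pos":[0.047,0.014,0],"turn":0}]' --hand 0.0878

```text
clock: 10.55
ee_pos: [0.5391, 0.0767, 0.1831]
orientation: [3.139, -0.0, 1.571]
ft_force: [-0.1, -0.6, 0.8]
finger_gap: 0.0875
grasp_force: 0.0
```

Call:
move_arm --series '[{"delta_pos":[0.047,0.014,0],"turn":0},{"delta_pos":[0.047,0.014,0],"turn":0},{"delta_pos":[0.035,0.01,0],"turn":0},{"delta_pos":[0.015,0.005,0],"turn":0},{"delta_pos":[0,0,0],"turn":0},{"delta_pos":[0,0,0],"turn":0}]'

```text
clock: 11.3
ee_pos: [0.5816, 0.218, 0.1816]
orientation: [3.141, 0.0, 1.57]
ft_force: [0.2, -0.5, -0.4]
finger_gap: 0.0877
grasp_force: 0.0
```

Run:
```python
from h import *
im=get_image("side");s=observe();print(s['ee_pos'])
cv2.imwrite("pics/side3.png",im)
```

```text
[0.58159407 0.21783109 0.1816429 ]
```

View pics/side3.png

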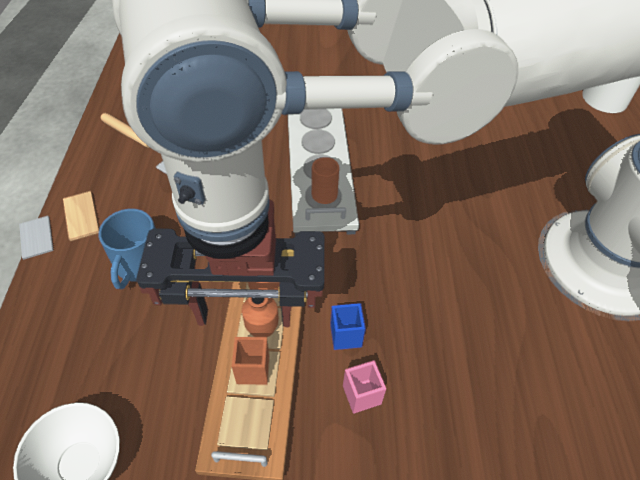

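Beaker stands on disc 1 (325,180); the square pot (250,358) lies ahead, between the finger lines.

Call:
move_arm --series '[{"delta_pos":[0.003,0,0.02],"turn":-0.012},{"delta_pos":[0,0,0.03],"turn":0},{"delta_pos":[0,0,0.03],"turn":0},{"delta_pos":[0,0,0.025],"turn":0},{"delta_pos":[0,0,0.02],"turn":0},{"delta_pos":[0,0,0],"turn":0},{"delta_pos":[0,0,0],"turn":0}]'

```text
clock: 12.22
ee_pos: [0.582, 0.2222, 0.0571]
orientation: [3.14, -0.0, 1.583]
ft_force: [0.8, -0.1, 0.9]
finger_gap: 0.0879
grasp_force: 0.0
```

Call:
move_arm --series '[{"delta_pos":[0,0,0],"turn":0},{"delta_pos":[0,0,0],"turn":0},{"delta_pos":[0,0,0],"turn":0},{"delta_pos":[0,0,0],"turn":0},{"delta_pos":[0,0,0],"turn":0},{"delta_pos":[0,0,0],"turn":0}]' --hand 0.03

```text
clock: 12.98
ee_pos: [0.5817, 0.2223, 0.0562]
orientation: [3.141, -0.0, 1.583]
ft_force: [1.2, 0.1, 0.5]
finger_gap: 0.0421
grasp_force: 15.0
```

Call:
move_arm --series '[{"delta_pos":[0,0,-0.015],"turn":0},{"delta_pos":[0,0,-0.035],"turn":0},{"delta_pos":[0,0,-0.04],"turn":0},{"delta_pos":[0,0,-0.03],"turn":0.012},{"delta_pos":[-0.03,-0.01,0],"turn":0},{"delta_pos":[-0.045,-0.01,0],"turn":0},{"delta_pos":[-0.045,-0.01,0],"turn":0},{"delta_pos":[-0.045,-0.01,0],"turn":0},{"delta_pos":[-0.045,-0.01,0],"turn":0},{"delta_pos":[-0.045,-0.01,0],"turn":0},{"delta_pos":[-0.045,-0.01,0],"turn":0},{"delta_pos":[-0.045,-0.01,0],"turn":0}]'

```text
clock: 14.48
ee_pos: [0.501, -0.1242, 0.1773]
orientation: [3.14, 0.0, 1.571]
ft_force: [0.1, 0.3, -2.1]
finger_gap: 0.0417
grasp_force: 15.0
```

Call:
move_arm --series '[{"delta_pos":[-0.03,-0.007,0],"turn":0},{"delta_pos":[-0.02,-0.004,0],"turn":0},{"delta_pos":[0,0,0],"turn":0},{"delta_pos":[0,0,0],"turn":0}]'

```text
clock: 14.98
ee_pos: [0.4907, -0.1721, 0.1766]
orientation: [3.141, -0.0, 1.571]
ft_force: [-0.7, -0.0, -0.8]
finger_gap: 0.0423
grasp_force: 15.0
```

Call:
move_arm --series '[{"delta_pos":[-0.001,0,0.02],"turn":0},{"delta_pos":[0,0,0.03],"turn":0},{"delta_pos":[0,0,0.03],"turn":0},{"delta_pos":[0,0,0.02],"turn":0},{"delta_pos":[0,0,0.012],"turn":0},{"delta_pos":[0,0,0.003],"turn":0},{"delta_pos":[0,0,0],"turn":0},{"delta_pos":[0,0,0],"turn":0}]'

```text
clock: 15.98
ee_pos: [0.4911, -0.174, 0.0623]
orientation: [3.14, 0.001, 1.571]
ft_force: [-0.6, 0.3, -1.5]
finger_gap: 0.0418
grasp_force: 15.0
```

Call:
move_arm --series '[{"delta_pos":[0,0,0.001],"turn":0},{"delta_pos":[0,0,0.001],"turn":0},{"delta_pos":[0,0,0.001],"turn":0},{"delta_pos":[0,0,0.0005],"turn":0},{"delta_pos":[0,0,0],"turn":0},{"delta_pos":[0,0,0],"turn":0}]'

```text
clock: 16.73
ee_pos: [0.4906, -0.1739, 0.0582]
orientation: [3.141, 0.0, 1.571]
ft_force: [-1.3, 0.7, 4.0]
finger_gap: 0.0422
grasp_force: 15.0
```

Call:
move_arm --series '[{"delta_pos":[0,0,0],"turn":0},{"delta_pos":[0,0,0],"turn":0},{"delta_pos":[0,0,0],"turn":0},{"delta_pos":[0,0,0],"turn":0},{"delta_pos":[0,0,-0.02],"turn":0},{"delta_pos":[0,0,-0.03],"turn":0},{"delta_pos":[0,0,-0.04],"turn":0},{"delta_pos":[0,0,-0.035],"turn":0},{"delta_pos":[0.04,0.01,0],"turn":0},{"delta_pos":[0.047,0.012,0],"turn":0},{"delta_pos":[0.047,0.012,0],"turn":0},{"delta_pos":[0.047,0.012,0],"turn":0}]' --hand 0.0878

```text
clock: 18.23
ee_pos: [0.537, 0.0087, 0.1846]
orientation: [3.139, 0.0, 1.571]
ft_force: [0.4, 0.5, 0.2]
finger_gap: 0.0878
grasp_force: 0.0
```

Call:
move_arm --series '[{"delta_pos":[0.047,0.012,0],"turn":0},{"delta_pos":[0.047,0.012,0],"turn":0},{"delta_pos":[0.035,0.01,0],"turn":0},{"delta_pos":[0.017,0.004,0],"turn":0},{"delta_pos":[0,0,0],"turn":0},{"delta_pos":[0,0,0],"turn":0}]'

```text
clock: 18.98
ee_pos: [0.5745, 0.152, 0.1831]
orientation: [3.141, 0.001, 1.57]
ft_force: [-0.1, -0.4, 0.4]
finger_gap: 0.0877
grasp_force: 0.0
```

Run:
```python
from h import *
im=get_image("side");s=observe();print(s['ee_pos'])
cv2.imwrite("pics/side4.png",im)
im=get_image("top");cv2.imwrite("pics/top4.png",im)
```

```text
[0.57452965 0.15186685 0.18304932]
```

View pics/side4.png

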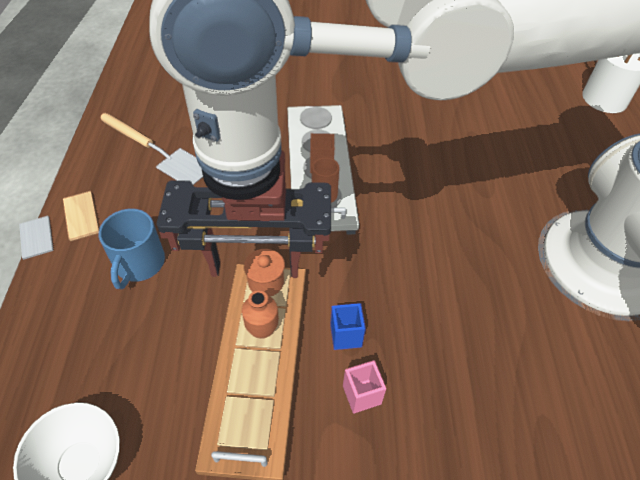

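Beaker and square pot stand on discs 1 and 2; the vase (260,315) is between the finger lines. Descending on it.

Call:
move_arm --series '[{"delta_pos":[0.0005,0.0005,0.02],"turn":0},{"delta_pos":[0,0,0.03],"turn":0},{"delta_pos":[0,0,0.03],"turn":0},{"delta_pos":[0,0,0.028],"turn":0},{"delta_pos":[0,0,0.02],"turn":0},{"delta_pos":[0,0,0],"turn":0},{"delta_pos":[0,0,0],"turn":0}]'

```text
clock: 19.95
ee_pos: [0.5756, 0.1537, 0.0556]
orientation: [3.14, -0.0, 1.571]
ft_force: [0.0, 0.7, -0.0]
finger_gap: 0.0878
grasp_force: 0.0
```

Call:
move_arm --series '[{"delta_pos":[0,0,0],"turn":0},{"delta_pos":[0,0,0],"turn":0},{"delta_pos":[0,0,0],"turn":0},{"delta_pos":[0,0,0],"turn":0},{"delta_pos":[0,0,0],"turn":0},{"delta_pos":[0,0,0],"turn":0}]' --hand 0.035

```text
clock: 20.7
ee_pos: [0.5753, 0.1537, 0.0549]
orientation: [3.141, -0.0, 1.571]
ft_force: [0.6, -0.0, 0.6]
finger_gap: 0.0495
grasp_force: 15.0
```

Call:
move_arm --series '[{"delta_pos":[0,0,-0.015],"turn":0},{"delta_pos":[0,0,-0.035],"turn":0},{"delta_pos":[0,0,-0.04],"turn":0},{"delta_pos":[0,0,-0.03],"turn":0},{"delta_pos":[-0.03,-0.009,0],"turn":0},{"delta_pos":[-0.045,-0.009,0],"turn":0},{"delta_pos":[-0.045,-0.009,0],"turn":0},{"delta_pos":[-0.045,-0.009,0],"turn":0},{"delta_pos":[-0.045,-0.009,0],"turn":0},{"delta_pos":[-0.045,-0.009,0],"turn":0},{"delta_pos":[-0.045,-0.009,0],"turn":0},{"delta_pos":[-0.045,-0.009,0],"turn":0}]'

```text
clock: 22.2
ee_pos: [0.5024, -0.1926, 0.1753]
orientation: [3.141, -0.0, 1.571]
ft_force: [0.6, 0.4, -1.8]
finger_gap: 0.0499
grasp_force: 15.0
```

Call:
move_arm --series '[{"delta_pos":[-0.03,-0.005,0],"turn":0},{"delta_pos":[-0.022,-0.002,0],"turn":0},{"delta_pos":[0,0,0],"turn":0},{"delta_pos":[0,0,0],"turn":0}]'

```text
clock: 22.7
ee_pos: [0.4962, -0.2425, 0.1747]
orientation: [-3.142, -0.001, 1.571]
ft_force: [0.1, 0.2, -1.7]
finger_gap: 0.0495
grasp_force: 15.0
```

Contact is expected at z = 0.0569.

Call:
move_arm --series '[{"delta_pos":[-0.001,0,0.02],"turn":0},{"delta_pos":[0,0,0.03],"turn":0},{"delta_pos":[0,0,0.03],"turn":0},{"delta_pos":[0,0,0.02],"turn":0},{"delta_pos":[0,0,0.012],"turn":0},{"delta_pos":[0,0,0.002],"turn":0},{"delta_pos":[0,0,0],"turn":0},{"delta_pos":[0,0,0],"turn":0}]'

```text
clock: 23.7
ee_pos: [0.4966, -0.2447, 0.0619]
orientation: [3.14, 0.001, 1.571]
ft_force: [0.1, 0.2, -2.2]
finger_gap: 0.05
grasp_force: 15.0
```

Call:
move_arm --series '[{"delta_pos":[0,0,0.001],"turn":0},{"delta_pos":[0,0,0.001],"turn":0},{"delta_pos":[0,0,0.001],"turn":0},{"delta_pos":[0,0,0.0005],"turn":0},{"delta_pos":[0,0,0],"turn":0},{"delta_pos":[0,0,0],"turn":0}]'

```text
clock: 24.45
ee_pos: [0.496, -0.2443, 0.0571]
orientation: [-3.142, 0.0, 1.571]
ft_force: [-0.0, 0.7, -1.3]
finger_gap: 0.0496
grasp_force: 15.0
```

Call:
move_arm --series '[{"delta_pos":[0,0,0.0005],"turn":0},{"delta_pos":[0,0,0.0005],"turn":0},{"delta_pos":[0,0,0],"turn":0},{"delta_pos":[0,0,0],"turn":0}]'

```text
clock: 24.95
ee_pos: [0.4961, -0.2443, 0.0568]
orientation: [3.141, 0.0, 1.571]
ft_force: [-2.9, 1.1, 5.3]
finger_gap: 0.0497
grasp_force: 15.0
```

Call:
move_arm --series '[{"delta_pos":[0,0,0],"turn":0},{"delta_pos":[0,0,0],"turn":0},{"delta_pos":[0,0,0],"turn":0},{"delta_pos":[0,0,0],"turn":0},{"delta_pos":[0,0,-0.02],"turn":0},{"delta_pos":[0,0,-0.03],"turn":0},{"delta_pos":[0,0,-0.04],"turn":0},{"delta_pos":[0,0,-0.035],"turn":0},{"delta_pos":[0.04,0.01,0],"turn":0},{"delta_pos":[0.047,0.011,0],"turn":0},{"delta_pos":[0.047,0.011,0],"turn":0},{"delta_pos":[0.047,0.011,0],"turn":0}]' --hand 0.0878

```text
clock: 26.45
ee_pos: [0.5394, -0.0619, 0.1831]
orientation: [3.139, 0.0, 1.57]
ft_force: [0.8, 0.0, -0.1]
finger_gap: 0.0877
grasp_force: 0.0
```

Call:
move_arm --series '[{"delta_pos":[0.047,0.011,0],"turn":0},{"delta_pos":[0.047,0.011,0],"turn":0},{"delta_pos":[0.035,0.008,0],"turn":0},{"delta_pos":[0.017,0.004,0],"turn":0},{"delta_pos":[0,0,0],"turn":0},{"delta_pos":[0,0,0],"turn":0}]'

```text
clock: 27.2
ee_pos: [0.573, 0.0815, 0.1815]
orientation: [3.141, 0.001, 1.57]
ft_force: [0.6, -0.7, 0.0]
finger_gap: 0.0878
grasp_force: 0.0
```

Run:
```python
from h import *
im=get_image("side");s=observe();print(s['ee_pos'])
cv2.imwrite("pics/side5.png",im)
```

```text
[0.57299351 0.08138485 0.18142152]
```

View pics/side5.png

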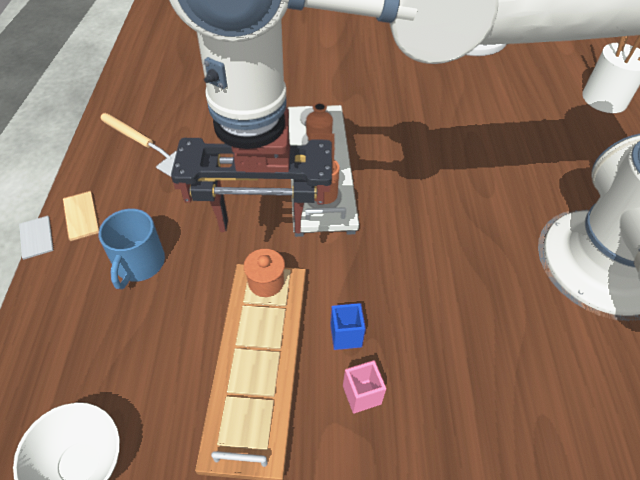

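The vase is on disc 3 (319,120). The jar (264,275) is last; gripping it low, under the lid rim.

Call:
move_arm --series '[{"delta_pos":[-0.001,0,0.02],"turn":0},{"delta_pos":[0,0,0.03],"turn":0},{"delta_pos":[0,0,0.03],"turn":0},{"delta_pos":[0,0,0.028],"turn":0},{"delta_pos":[0,0,0.018],"turn":0},{"delta_pos":[0,0,0.009],"turn":0},{"delta_pos":[0,0,0],"turn":0},{"delta_pos":[0,0,0],"turn":0}]'

```text
clock: 28.25
ee_pos: [0.5738, 0.0818, 0.0474]
orientation: [3.14, -0.0, 1.571]
ft_force: [1.4, 0.3, 0.0]
finger_gap: 0.0876
grasp_force: 0.0
```

Call:
move_arm --series '[{"delta_pos":[0,0,0],"turn":0},{"delta_pos":[0,0,0],"turn":0},{"delta_pos":[0,0,0],"turn":0},{"delta_pos":[0,0,0],"turn":0},{"delta_pos":[0,0,0],"turn":0},{"delta_pos":[0,0,0],"turn":0}]' --hand 0.045

```text
clock: 29.0
ee_pos: [0.5736, 0.0817, 0.0466]
orientation: [3.14, -0.0, 1.571]
ft_force: [2.7, 0.4, 2.1]
finger_gap: 0.0591
grasp_force: 15.0
```

A gap of 59 mm means the pads' upper edge caught the lid rim. I'll open, go 4 mm lower and regrip on the body.

Call:
move_arm --series '[{"delta_pos":[0,0,0],"turn":0},{"delta_pos":[0,0,0],"turn":0},{"delta_pos":[0,0,0],"turn":0},{"delta_pos":[0,0,0.002],"turn":0},{"delta_pos":[0,0,0.002],"turn":0},{"delta_pos":[0,0,0],"turn":0}]' --hand 0.08

```text
clock: 29.75
ee_pos: [0.5728, 0.0817, 0.0417]
orientation: [-3.141, 0.0, 1.571]
ft_force: [0.0, -0.4, -0.2]
finger_gap: 0.0801
grasp_force: 0.0
```

Call:
move_arm --series '[{"delta_pos":[0,0,0],"turn":0},{"delta_pos":[0,0,0],"turn":0},{"delta_pos":[0,0,0],"turn":0},{"delta_pos":[0,0,0],"turn":0},{"delta_pos":[0,0,0],"turn":0},{"delta_pos":[0,0,0],"turn":0}]' --hand 0.045

```text
clock: 30.5
ee_pos: [0.5732, 0.0817, 0.0423]
orientation: [3.141, -0.0, 1.571]
ft_force: [1.3, 0.7, 0.6]
finger_gap: 0.0595
grasp_force: 15.0
```

Still on the rim, so the fingers are flush; gripping the rim squarely at pad centre instead (centre of mass below, hangs stably).

Call:
move_arm --series '[{"delta_pos":[0,0,0],"turn":0},{"delta_pos":[0,0,0],"turn":0},{"delta_pos":[0,0,0],"turn":0},{"delta_pos":[0,0,0],"turn":0},{"delta_pos":[0,0,-0.014],"turn":0},{"delta_pos":[0,0,-0.01],"turn":0},{"delta_pos":[0,0,0],"turn":0},{"delta_pos":[0,0,0],"turn":0}]' --hand 0.0878

```text
clock: 31.5
ee_pos: [0.5731, 0.0817, 0.0663]
orientation: [3.141, 0.0, 1.571]
ft_force: [-0.2, 0.5, -0.1]
finger_gap: 0.0876
grasp_force: 0.0
```

Call:
move_arm --series '[{"delta_pos":[0,0,0],"turn":0},{"delta_pos":[0,0,0],"turn":0},{"delta_pos":[0,0,0],"turn":0},{"delta_pos":[0,0,0],"turn":0},{"delta_pos":[0,0,0],"turn":0},{"delta_pos":[0,0,0],"turn":0}]' --hand 0.045 --newtons 18

```text
clock: 32.25
ee_pos: [0.5729, 0.0817, 0.0659]
orientation: [-3.141, 0.0, 1.571]
ft_force: [0.2, -0.4, -1.7]
finger_gap: 0.0595
grasp_force: 18.0
```

Call:
move_arm --series '[{"delta_pos":[0,0,-0.01],"turn":0},{"delta_pos":[0,0,-0.02],"turn":0},{"delta_pos":[0,0,-0.02],"turn":0},{"delta_pos":[0,0,0],"turn":0},{"delta_pos":[0,0,0],"turn":0}]'

```text
clock: 32.88
ee_pos: [0.573, 0.0817, 0.1162]
orientation: [3.141, 0.0, 1.571]
ft_force: [-0.4, -0.7, -2.2]
finger_gap: 0.0595
grasp_force: 18.0
```

Run:
```python
from h import *
im=get_image("side");s=observe();print(s['ee_pos'])
cv2.imwrite("pics/side6.png",cv2.resize(im[100:340,120:420],None,fx=2.4,fy=2.4))
```

```text
[0.57271308 0.08169979 0.11549339]
```

View pics/side6.png

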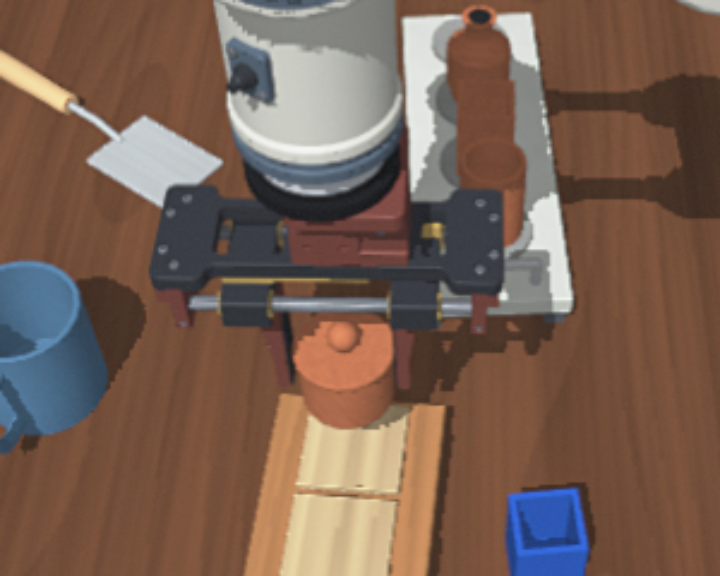

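Jar hangs upright between the fingers (343,375 in the crop). On to disc 4.

Call:
move_arm --series '[{"delta_pos":[0,0,-0.03],"turn":0},{"delta_pos":[0,0,-0.03],"turn":0},{"delta_pos":[-0.02,-0.005,-0.01],"turn":0},{"delta_pos":[-0.035,-0.007,0],"turn":0},{"delta_pos":[-0.04,-0.008,0],"turn":0},{"delta_pos":[-0.04,-0.008,0],"turn":0},{"delta_pos":[-0.04,-0.008,0],"turn":0},{"delta_pos":[-0.04,-0.008,0],"turn":0},{"delta_pos":[-0.04,-0.008,0],"turn":0},{"delta_pos":[-0.04,-0.008,0],"turn":0},{"delta_pos":[-0.04,-0.006,0],"turn":0},{"delta_pos":[-0.03,-0.004,0],"turn":0}]'

```text
clock: 34.42
ee_pos: [0.501, -0.2856, 0.1843]
orientation: [-3.139, -0.001, 1.569]
ft_force: [-0.1, -0.1, -0.1]
finger_gap: 0.0592
grasp_force: 18.0
```

Call:
move_arm --series '[{"delta_pos":[-0.02,-0.002,0],"turn":0},{"delta_pos":[-0.01,0,0],"turn":0},{"delta_pos":[0,0,0],"turn":0},{"delta_pos":[0,0,0],"turn":0}]'

```text
clock: 34.92
ee_pos: [0.5013, -0.3124, 0.1861]
orientation: [3.142, -0.0, 1.572]
ft_force: [0.3, -0.6, -0.9]
finger_gap: 0.059
grasp_force: 18.0
```

Contact is expected at z ≈ 0.068.

Call:
move_arm --series '[{"delta_pos":[-0.001,0,0.02],"turn":0},{"delta_pos":[0,0,0.03],"turn":0},{"delta_pos":[0,0,0.03],"turn":0},{"delta_pos":[0,0,0.02],"turn":0},{"delta_pos":[0,0,0.01],"turn":0},{"delta_pos":[0,0,0.004],"turn":0},{"delta_pos":[0,0,0],"turn":0},{"delta_pos":[0,0,0],"turn":0}]'

```text
clock: 35.92
ee_pos: [0.5015, -0.3147, 0.0734]
orientation: [3.14, 0.001, 1.571]
ft_force: [-0.1, 0.1, -2.0]
finger_gap: 0.0592
grasp_force: 18.0
```

Call:
move_arm --series '[{"delta_pos":[0,0,0.001],"turn":0},{"delta_pos":[0,0,0.001],"turn":0},{"delta_pos":[0,0,0.001],"turn":0},{"delta_pos":[0,0,0.0005],"turn":0},{"delta_pos":[0,0,0],"turn":0},{"delta_pos":[0,0,0],"turn":0}]'

```text
clock: 36.67
ee_pos: [0.5011, -0.3143, 0.0687]
orientation: [3.142, 0.0, 1.571]
ft_force: [-0.1, 0.3, -1.8]
finger_gap: 0.0591
grasp_force: 18.0
```

Call:
move_arm --series '[{"delta_pos":[0,0,0.0005],"turn":0},{"delta_pos":[0,0,0.0005],"turn":0},{"delta_pos":[0,0,0.0005],"turn":0},{"delta_pos":[0,0,0],"turn":0},{"delta_pos":[0,0,0],"turn":0}]'

```text
clock: 37.3
ee_pos: [0.5011, -0.3144, 0.0679]
orientation: [3.141, 0.0, 1.571]
ft_force: [-2.4, 2.0, 5.4]
finger_gap: 0.059
grasp_force: 18.0
```

Seated. Release, retreat up and away, then check.

Call:
move_arm --series '[{"delta_pos":[0,0,0],"turn":0},{"delta_pos":[0,0,0],"turn":0},{"delta_pos":[0,0,0],"turn":0},{"delta_pos":[0,0,0],"turn":0},{"delta_pos":[0,0,-0.02],"turn":0},{"delta_pos":[0,0,-0.03],"turn":0},{"delta_pos":[0,0,-0.04],"turn":0},{"delta_pos":[0,0,-0.04],"turn":0},{"delta_pos":[0,0,-0.03],"turn":0},{"delta_pos":[0.04,0.0,0],"turn":0},{"delta_pos":[0.047,0.0,0],"turn":0},{"delta_pos":[0.047,0.0,0],"turn":0}]' --hand 0.0878

```text
clock: 38.8
ee_pos: [0.501, -0.1791, 0.229]
orientation: [3.14, 0.001, 1.57]
ft_force: [-0.1, 0.7, -0.6]
finger_gap: 0.0876
grasp_force: 0.0
```

Call:
move_arm --series '[{"delta_pos":[0.05,0.0,0],"turn":0},{"delta_pos":[0.05,0.0,0],"turn":0},{"delta_pos":[0.05,0.0,0],"turn":0},{"delta_pos":[0.05,0.0,0],"turn":0},{"delta_pos":[0.05,0.0,0],"turn":0},{"delta_pos":[0.05,0.0,0],"turn":0},{"delta_pos":[0.05,0.0,0],"turn":0},{"delta_pos":[0.05,0.0,0],"turn":0},{"delta_pos":[0.03,0.0,0],"turn":0},{"delta_pos":[0,0,0],"turn":0},{"delta_pos":[0,0,0],"turn":0}]'

```text
clock: 40.17
ee_pos: [0.5012, 0.2492, 0.2282]
orientation: [3.14, 0.0, 1.571]
ft_force: [0.1, -0.5, 0.7]
finger_gap: 0.0876
grasp_force: 0.0
```

Run:
```python
from h import *
a=get_image("top")[180:300,310:500];b=get_image("side")[70:250,250:410]
cv2.imwrite("pics/end.png",np.hstack([cv2.resize(a,None,fx=2.2,fy=2.2),np.zeros((264,4,3),np.uint8),cv2.resize(b,None,fx=264/180,fy=264/180)[:264]]))
```

```text
(no output)
```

View pics/end.png

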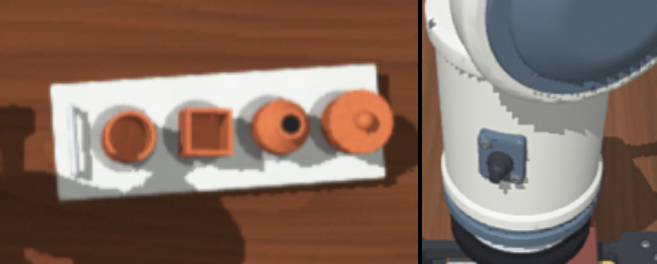

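All four pots stand upright on their discs in order from the handle: beaker (128,137), square pot (205,132), vase (280,126), jar (357,120).

```bash
python3 -c "
from cell import *
print(hand_in())"
```

```text
the job is handed in; nothing more can be done
None
```

All four pots are upright on the rack discs in their original order from the handle (beaker, square pot, vase, jar), and the job is handed in after about 40 s of robot time.

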